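Take the cap nut off the cutter arbor

TASK

The grooving cutter on the setting stand is due for sharpening, so take off the hexagonal cap nut that holds it on its arbor. Nobody has noted whether this arbor has a left-hand or a right-hand thread: try the cap one way and, if it will not give, the other, to find which way it loosens, turn it until it is free and lift it straight off. Finish while still holding the cap level in the gripper, well clear above the arbor, with the cutter still in place on the arbor and the other arbor's cap and the things lying on the table left as they were.

Things in the scene. Friction and masses are not known exactly. Their poses are not given: they have to be found in the camera images.
- cap: Hexagonal bright metal cap nut, closed on top, screwed down above the toothed cutter: 50 mm across flats, 46 mm high, round foot flange 58 mm across and 5 mm high, 0.22 kg. Origin at the centre of its underside (95 mm above the table while it is on), z up along the arbor. Its x axis is square to one pair of flats; the other pairs follow every 60 degrees.
- cap_grip (a point): Point on the cap's axis 30 mm above its underside: a good height for the TCP to grip two flats from above. A stroke and a regrasp on the next flats (60 degrees) spare the wrist. The thread inside is left- or right-handed at random and cannot be told from outside. Turned the wrong way the cap stops dead within 10 degrees.
- cap_top (a point): Centre of the cap's top, 46 mm above its underside. Turned the right way the cap goes easily and does not rise (interrupted quick thread). At 100 to 117 degrees from the start, best 108, its two inner lugs stand in the thread's gaps and it lifts straight off; it stops again at about 120. Before 95 it cannot be pulled up. The arbor's end is 35 mm above the cap's seat.
- spare_cap: An identical cap nut on the other arbor, 160 mm beside the first, above plain spacer rings instead of a cutter. It stays on.
- cutter: Grooving cutter: toothed steel disc 122 mm across, its disc from 60 to 78 mm above the table, with a plain hub 60 mm across that reaches up to the cap's underside at 95 mm. It sits loose on the 38 mm arbor under the cap. Origin on the axis at the hub's underside, 50 mm above the table.
- stand: Heavy fixed setting stand: grey base 120 x 290 x 24 mm with two upright arbors 160 mm apart, at y = +80 and -80 mm of its own frame. Origin at the centre of its underside, x across its short side. Which arbor carries the cutter varies.
- hex_key: Bent steel hex key lying before the stand, 40 x 105 x 9 mm. Bystander.
- grease_tin: Round tin, 73 mm across, 41 mm high, right of the stand. Bystander.
- tape_measure: Pocket tape measure, 35 x 93 x 66 mm, on the table at the right. Bystander.
- sanding_block: Sanding block, 62 x 111 x 32 mm, at the right. Bystander.
- offcut: Wood offcut, 50 x 75 x 30 mm, left of the stand. Bystander.
There are look-alikes about, which are no part of the job. What is shaped like the cap but blue or orange is not meant.

How it is judged:
On the way:
1. the cap is turned round, to where its lugs are free of the thread, while still down on its seat (angle between the x axis of cap and the x axis of stand, either way round above 1.2 rad and height (world z) of cap below 0.103 m), for 0.1 s.
At the end, for the whole second after the job is handed in: The cap is held still in the fingers, level within 17 degrees, its underside over 145 mm above the table (50 mm above its seat), touching neither cutter, stand nor other cap; the cutter sits within 6 mm of its place, and the other cap within 6 mm and 0.5 rad (height (world z) of cap above 0.145 m and angle between cap's own z axis and vertical below 0.3 rad and contact force between cap and the fingers above 2 N and linear speed of cap below 0.03 m/s and contact force between cap and cutter below 0.1 N and contact force between cap and spare_cap below 0.1 N and contact force between cap and stand below 0.1 N and distance of each of cutter, spare_cap from where it was at the start of the episode below 0.006 m and angle between cutter's own z axis and vertical below 0.08 rad and angle between the x axis of spare_cap and the x axis of stand, either way round below 0.5 rad); the arm keeps its last pose, push and grip.
It fails at once if the cutter is lifted off its seat (height (world z) of cutter above 0.06 m).
It fails at once if the other arbor's cap is taken off (distance of spare_cap from where it was at the start of the episode above 0.015 m).
It fails at once if a thing lying on the table is moved more than 30 mm (distance of any of hex_key, grease_tin, tape_measure, sanding_block, offcut from where it was at the start of the episode above 0.03 m).
It also fails if it takes over 40 s, if anything falls off the work surface, if the arm or the gripper's body presses on something with over 40 N, if the wrist force passes 120 N, or if a joint passes its speed limit or range.

ROBOT

A 7-joint arm with a two-finger parallel gripper is mounted at the origin on the work surface; the furniture and walls round the work are solid. World frame = base frame: x ahead of the robot, y to its left, z up, the work surface at z = 0. Lengths are in m, angles in rad, forces in N, time in s.
With the tool pointing down it reaches from about 0.35 to 0.9 m from the base axis. Payload 8.1 kg.
Tool frame: the origin (TCP) lies between the finger pads, 19 mm behind the fingertips; this is the grasp point; z points along the fingers, y is the line along which they close (so a half turn about z gives the same grasp; the last joint's range is limited). The gripper opens to 92 mm and grips with 3 to 60 N. Pads are 19 mm wide; open, the fingers measure 130 mm over their backs; the gripper's body (75 mm by 190 mm) begins 47 mm behind the grasp point.
Start: joints at [1.127, 0.434, 0.025, 1.573, -0.012, 1.134, -0.075], TCP at [0.209, -0.589, 0.246] pointing down, gripper open.
Joint ranges: [-2.62, 2.62], [-0.44, 2.09], [-1.27, 1.32], [0.08, 2.57], [-1.32, 4.46], [0.12, 2], [-2.74, 2.74]. Speed limits (rad/s): [2.22, 2.22, 3.01, 3.01, 3.14, 3.14, 3.14].

INTERFACE

Orientations are given as a rotation vector (axis times angle).
In Python, from cell import arm gives the robot as it stands. The module is installed in compiled form; this text tells all that it offers.
- The arm moves only by the shell command python3 -m creep 'ROWS' [OPENING] [FORCE]. ROWS is JSON, a list of rows, each a list of 6 numbers: the shift along the tool's x, y, z scaled (see below), then the turn, a rotation vector about the tool's x, y, z scaled (see below). A call has 1 to 20 rows; each row shifts and turns the commanded pose from where the row before left it, along the tool's axes as they then stand; what a row does not reach is not made up. The controller multiplies each number of a shift by 0.4 m and each number of a turn by 120 degrees. A row lasts 1/12 s, in which the tool goes at most 41.7 mm and 7.16 degrees, less where a joint would pass 70% of its speed; a pose out of reach is approached as far as the arm can. A call with a number of a shift or a turn outside -1 to 1 is refused whole. A call with a gripper value outside its range is refused whole. OPENING is the closure, from -1 (fully open) to 1 (shut), set as the call begins (- or left out, the last holds). The fingers move at their own pace and stop on an object; FORCE is the grip in N (left out, the last holds). Time passes only in rows, so rows that do not move let the fingers close. It gives the time, the measured TCP pose, the force, the opening and the grip force at its end, in the units of the state.
- arm.observe(): the state, without advancing time (a new reading comes with each control period).
- arm.get_image(name): name is "scene" or "top" or "wrist"; returns a dict with "frame" (420x560x3 uint8, red, green, blue), "intrinsics" (3x3 intrinsics, pixels), "rvec" (rotation vector, rad) and "tvec" (3), from world to camera coordinates, as OpenCV has them; the wrist camera has in their place "mount" (4x4, takes a point from camera to tool coordinates, whose origin is the TCP and whose axes are the flange's). Camera axes: x right, y down, z forward; pixel columns grow to the right and rows downward; lengths in m; the calibration is good to about 2 mm. A picture is of the moment at which its call begins: read the wrist's pose just before it. There is no depth.
- arm.sign_off(): hands the job in; it is judged then, once.
The state is a dict: "clock": time; "joints": joint angles; "dq": joint speeds; "joint_efforts": joint torques, N m; "position": TCP position; "ee_rot": TCP orientation; "force": force on the tool from outside, world axes, zero at the start; "ft_torque": the same for the moment, N m; "width": opening from 0.0 (shut) to 1.0 (fully open); "gripper_force": force on a finger pad.
Only numpy, scipy, OpenCV 4.12 (cv2) and the standard library are available. Lean on these libraries where they do the work, as an engineer would, in place of code of your own. Each camera call takes 0.05 s, during which the arm holds its last target. There are 200 camera calls.

## Working session

There is one attempt and no reset: what is moved stays moved. The work goes in short steps, Python scripts to look and compute and a shell command to move; the robot and the scene stay as the last step left them, time stands still between calls to the robot, and variables do not carry over. Pictures are saved under pics/ and viewed, at most 10 in all, crops included, and the job is handed in when it is done.

```bash
mkdir -p pics; python3 - <<'E'
from cell import arm
import cv2,numpy as np
print(arm.observe())
ims=[]
for n in("scene","top"):
    d=arm.get_image(n); cv2.imwrite(f"pics/{n}.png",d["frame"][:,:,::-1]); print(n,d["intrinsics"],d["rvec"],d["tvec"])
    np.savez(f"pics/{n}.npz",**d)
d=arm.get_image("wrist");print(d["mount"],d["intrinsics"])
E
```

```text
{'clock': 0.0, 'joints': array([ 1.12738058,  0.43521562,  0.02491644,  1.57413545, -0.0115988 ,
        1.13396453, -0.07509441]), 'dq': array([-5.75941528e-04, -1.21103098e-03, -1.32993704e-03, -6.48939573e-05,
       -1.48120862e-04, -8.84673533e-04, -1.84961711e-03]), 'joint_efforts': array([-6.09999279e-04, -6.67855239e+01,  9.85014550e-01, -3.14471626e+01,
       -6.03386946e-02,  4.29551932e-02,  1.29011255e-04]), 'position': array([ 0.20872277, -0.58859414,  0.24473402]), 'ee_rot': array([-3.09458380e+00, -5.32485449e-01,  6.05620592e-04]), 'force': array([-0.2135747 , -0.40692683,  0.5512377 ]), 'ft_torque': array([0.00954922, 0.02593224, 0.03795081]), 'gripper_force': 0.0, 'width': 1.0007110827432326}
scene [[519.75382237   0.         286.36602605]
 [  0.         519.75382237 206.94958726]
 [  0.           0.           1.        ]] [ 1.06828384 -2.03437714  1.30781258] [0.14912849 0.31607933 0.91593359]
top [[479.61759997   0.         280.32074778]
 [  0.         479.61759997 217.82722798]
 [  0.           0.           1.        ]] [ 2.13409931 -2.14503003  0.15951854] [-0.12185571  0.48889389  1.10326897]
[[ 2.83414154e-04 -9.61003570e-01 -2.76535816e-01  7.44020900e-02]
 [ 9.99999757e-01  9.61547753e-05  6.90720666e-04 -2.02696270e-04]
 [-6.37194787e-04 -2.76535944e-01  9.61003364e-01 -1.39052870e-01]
 [ 0.00000000e+00  0.00000000e+00  0.00000000e+00  1.00000000e+00]] [[290.27886801   0.         278.47871292]
 [  0.         290.27886801 209.0478956 ]
 [  0.           0.           1.        ]]
```

View pics/scene.png

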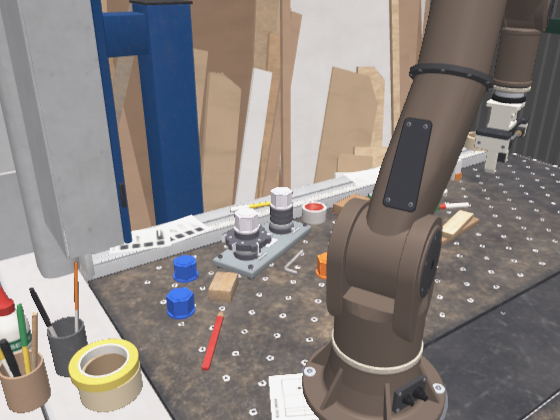

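View pics/top.png

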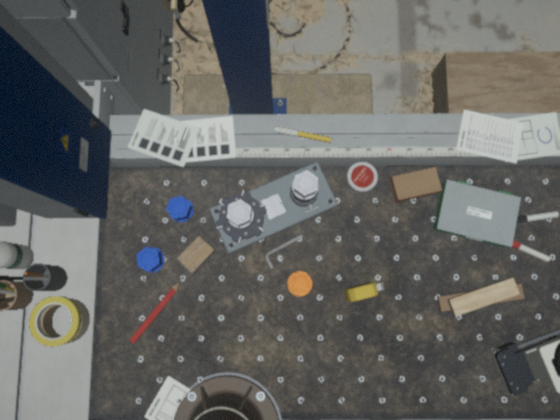

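Scene view: the toothed cutter with its bright cap is at about (246,222) and the spare cap at (281,198). In the top view the cap is at (239,212).

Candidates in the top view:
- **Bright cap over the toothed disc:** (239,212), which is the one I want.
- **Spare bright cap over plain rings:** (305,184).
- **Blue look-alikes:** (179,208) and (150,260).
- **Orange look-alike:** (300,284).

Next is a close crop to check that choice.

```bash
python3 - <<'E'
import cv2,numpy as np
t=cv2.imread("pics/top.png");s=cv2.imread("pics/scene.png")
a=cv2.resize(t[155:255,200:345],None,fx=5,fy=5,interpolation=cv2.INTER_CUBIC)[:, :725]
b=cv2.resize(s[180:260,210:310],None,fx=4,fy=4,interpolation=cv2.INTER_CUBIC)
cv2.imwrite("pics/c1.png",a)
c=np.zeros((600,800,3),np.uint8);c[:300,:435]=cv2.resize(t[155:255,200:345],(435,300),interpolation=cv2.INTER_CUBIC);c[280:600,400:800]=b
a=cv2.resize(t[170:250,205:275],(350,400),interpolation=cv2.INTER_CUBIC);c[:]=0;c[:400,:350]=a;c[:400,360:760]=cv2.resize(s[180:260,210:290],(400,400),interpolation=cv2.INTER_CUBIC)
cv2.imwrite("pics/c1.png",c[:400])
E
```

```text
(no output)
```

View pics/c1.png

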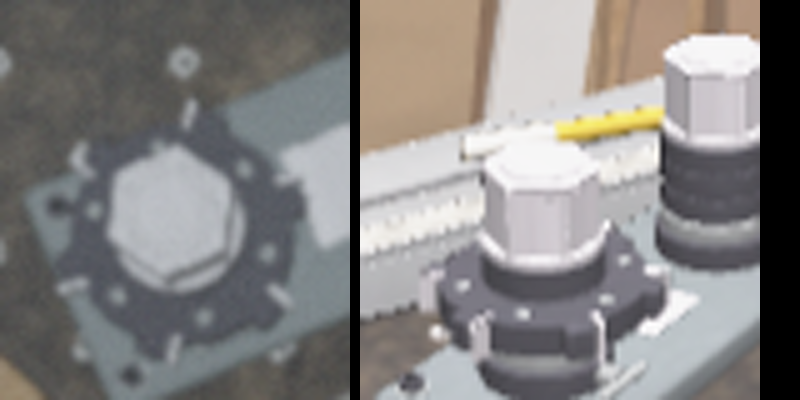

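The crop confirms it: the bright hex cap over the toothed disc has its top centre at about (239,212) in the top view and (246.4,213.2) in the scene view. Next I triangulate it and the spare, and get the hex angle.

```bash
cat > h.py <<'E'
import cv2,numpy as np
from scipy.spatial.transform import Rotation as R
def cam(n):
    d=np.load(f"pics/{n}.npz");return d["intrinsics"],cv2.Rodrigues(d["rvec"])[0],d["tvec"].reshape(3)
def ray(c,p):
    K,Rm,t=c;v=Rm.T@np.linalg.inv(K)@[p[0],p[1],1];return -Rm.T@t,v/np.linalg.norm(v)
def tri(rs):
    A=sum(np.eye(3)-np.outer(v,v) for o,v in rs);b=sum((np.eye(3)-np.outer(v,v))@o for o,v in rs);x=np.linalg.solve(A,b)
    return x,[np.linalg.norm(np.cross(x-o,v)) for o,v in rs]
def plane(r,z): o,v=r;return o+v*(z-o[2])/v[2]
def wcam(d,st):
    T=np.eye(4);T[:3,:3]=R.from_rotvec(st["ee_rot"]).as_matrix();T[:3,3]=st["position"];W=T@d["mount"]
    return d["intrinsics"],W[:3,:3].T,-W[:3,:3].T@W[:3,3]
def delta(p,yaw,st):
    """shift in tool axes (units) and turn (units) to reach TCP p, tool down with tool y at yaw"""
    Rm=R.from_rotvec(st["ee_rot"]).as_matrix()
    y=np.array([np.cos(yaw),np.sin(yaw),0]);z=np.array([0,0,-1.]);G=np.c_[np.cross(y,z),y,z]
    return (Rm.T@(np.array(p)-st["position"]))/.4, R.from_matrix(Rm.T@G).as_rotvec()/np.radians(120)
E
python3 - <<'E'
from h import *
t,s=cam("top"),cam("scene")
print(tri([ray(t,(239,212.2)),ray(s,(246.4,213.2))]))
print(tri([ray(t,(305.3,183.5)),ray(s,(281.5,190.7))]))
im=cv2.imread("pics/top.png")
for z,cx,cy in((.141,239,212),(.141,305,183.5)):
    g=cv2.cvtColor(im,cv2.COLOR_BGR2GRAY); print(g[int(cy),int(cx)])
    for th in(130,145,155,165):
        m=(g>th).astype(np.uint8);n,l=cv2.connectedComponents(m);m=(l==l[int(cy),int(cx)]).astype(np.uint8)
        c=max(cv2.findContours(m,0,1)[0],key=cv2.contourArea)
        w=np.array([plane(ray(t,p[0]),z)[:2] for p in c],np.float32)
        if len(w)>5:
            r=cv2.minAreaRect(w)
            # six-fold phase
            hull=cv2.convexHull(w)[:,0];e=np.roll(hull,-1,0)-hull;L=np.hypot(*e.T);a=np.arctan2(e[:,1],e[:,0])
            print(th,len(w),w.mean(0),r,np.degrees(np.angle((L*np.exp(6j*a)).sum())/6))
E
```

```text
(array([ 0.48464253, -0.036557  ,  0.13691929]), [np.float64(0.0018255307738288364), np.float64(0.0018255307738288002)])
(array([ 0.54726963, -0.18102075,  0.13880223]), [np.float64(0.0015763233809390756), np.float64(0.0015763233809390669)])
190
130 88 [ 0.4806995  -0.03766477] ((0.482545405626297, -0.035883013159036636), (0.06295084208250046, 0.05599190294742584), 26.806407928466797) -10.758996
145 79 [ 0.4834432  -0.03667045] ((0.48550233244895935, -0.03484359383583069), (0.05347130075097084, 0.05498785525560379), 23.201507568359375) -6.608796
155 72 [ 0.48453304 -0.03413869] ((0.48599740862846375, -0.03420775383710861), (0.04989878833293915, 0.0541144534945488), 28.39403533935547) -4.5958657
165 72 [ 0.48404714 -0.03345175] ((0.48628705739974976, -0.034488316625356674), (0.048653777688741684, 0.05331665650010109), 21.93427848815918) -7.3885746
191
130 401 [ 0.5130629  -0.14558707] ((0.5130952000617981, -0.14478924870491028), (0.09835191071033478, 0.17244799435138702), 24.158742904663086) -3.6587756
145 74 [ 0.5500602  -0.17915283] ((0.5501004457473755, -0.1790769100189209), (0.05683780834078789, 0.05589286610484123), 89.51577758789062) -5.283923
155 73 [ 0.549857   -0.17939234] ((0.5512217283248901, -0.17796780169010162), (0.05456044152379036, 0.05374555662274361), 89.05986022949219) -5.5515656
165 71 [ 0.55028856 -0.17962305] ((0.5512043237686157, -0.17904207110404968), (0.052411627024412155, 0.05369947850704193), 89.05986022949219) -4.066348
```

Cap top is at (0.485,-0.036,0.137), against 0.141 expected. Spacing between the caps comes out at 157 mm against 160, which is fine. The stand x axis is at about 23.4° and the hex flats agree with it. Closing at yaw 23.4° leaves the wrist about ±110° either way.

First move is over the cap with the height kept.

```bash
python3 -m creep '[[0.062,-0.06,-0.002,0,0,0],[0.062,-0.06,-0.002,0,0,0],[0.062,-0.06,-0.002,0,0,0],[0.062,-0.06,-0.002,0,0,0],[0.062,-0.06,-0.002,0,0,0],[0.062,-0.06,-0.002,0,0,0],[0.062,-0.06,-0.002,0,0,0],[0.062,-0.06,-0.002,0,0,0],[0.062,-0.06,-0.002,0,0,0],[0.062,-0.06,-0.002,0,0,0],[0.062,-0.06,-0.002,0,0,0],[0.062,-0.06,-0.002,0,0,0],[0.062,-0.06,-0.002,0,0,0],[0.062,-0.06,-0.002,0,0,0],[0.062,-0.06,-0.002,0,0,0],[0.062,-0.06,-0.002,0,0,0],[0.062,-0.06,-0.002,0,0,0],[0.062,-0.06,-0.002,0,0,0]]' -1 20
python3 -m creep '[[0,0,0,0,0,-0.052],[0,0,0,0,0,-0.052],[0,0,0,0,0,-0.052],[0,0,0,0,0,-0.052],[0,0,0,0,0,-0.052],[0,0,0,0,0,-0.052],[0,0,0,0,0,-0.052],[0,0,0,0,0,-0.052],[0,0,0,0,0,-0.052],[0,0,0,0,0,-0.052],[0,0,0,0,0,-0.052],[0,0,0,0,0,-0.052],[0,0,0,0,0,-0.052],[0,0,0,0,0,-0.052],[0,0,0,0,0,-0.052],[0,0,0,0,0,0],[0,0,0,0,0,0],[0,0,0,0,0,0]]'
python3 - <<'E'
from h import *
from cell import arm
st=arm.observe();d=arm.get_image("wrist")
np.savez("pics/w1.npz",ee_rot=st["ee_rot"],position=st["position"],**d)
cv2.imwrite("pics/w1.png",d["frame"][:,:,::-1])
print(st["joints"],delta((.485,-.036,.25),np.radians(23.4),st))
E
```

```text
clock: 1.65
position: [0.4855, -0.0312, 0.2599]
ee_rot: [3.096, 0.532, -0.0]
force: [0.6, -0.3, -0.1]
width: 1.0
gripper_force: 0.0
clock: 3.15
position: [0.4852, -0.0328, 0.2598]
ee_rot: [-1.736, -2.618, 0.0]
force: [-0.4, -0.2, -0.2]
width: 0.998
gripper_force: 0.0
[ 0.46566392  0.26059037 -0.61792663  1.84126728  0.16892531  1.0924172
  0.1852777 ] (array([-0.00718081, -0.00347521,  0.02455322]), array([-9.99782512e-05, -3.70988697e-05, -4.10932713e-03]))
```

View pics/w1.png

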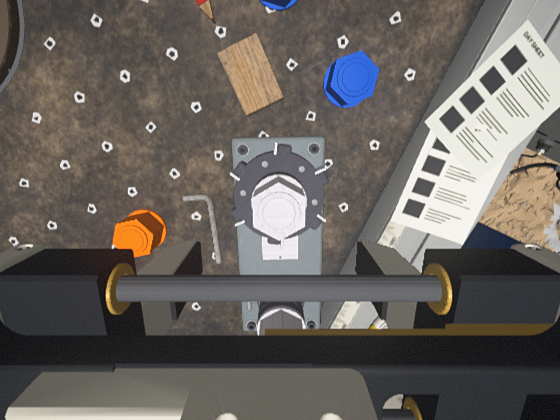

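The wrist view shows the cap at about (278,208) over the toothed disc, the fingers left and right, and the stand upright in the image. Next I measure the hex outline here with a close crop.

```bash
python3 - <<'E'
from h import *
d=np.load("pics/w1.npz");c=wcam(d,d)
im=cv2.imread("pics/w1.png");cv2.imwrite("pics/c2.png",cv2.resize(im[150:260,225:335],None,fx=5,fy=5,interpolation=cv2.INTER_CUBIC))
K,Rm,t=c
print("proj",[ (q:=K@(Rm@np.array(p)+t))[:2]/q[2] for p in((.485,-.036,.141),)])
g=cv2.cvtColor(im,cv2.COLOR_BGR2GRAY);print(g[205,278])
for th in(150,180,200,215,225,235):
    m=(g>th).astype(np.uint8);n,l=cv2.connectedComponents(m);m=(l==l[205,278]).astype(np.uint8)
    k=max(cv2.findContours(m,0,1)[0],key=cv2.contourArea)
    w=np.array([plane(ray(c,p[0]),.141)[:2] for p in k],np.float32);hull=cv2.convexHull(w)[:,0];e=np.roll(hull,-1,0)-hull;L=np.hypot(*e.T);a=np.arctan2(e[:,1],e[:,0])
    print(th,cv2.boundingRect(k),cv2.minAreaRect(w),np.degrees(np.angle((L*np.exp(6j*a)).sum())/6))
E
```

```text
proj [array([277.16880109, 212.45630636])]
237
150 (235, 175, 86, 99) ((0.49071887135505676, -0.048717200756073), (0.07995247095823288, 0.09793253242969513), 23.647611618041992) 17.337645
180 (251, 175, 56, 85) ((0.48854556679725647, -0.04117774963378906), (0.05067136138677597, 0.08226003497838974), 22.934036254882812) -5.571289
200 (251, 183, 56, 77) ((0.4904575049877167, -0.04433692246675491), (0.050429679453372955, 0.0751250758767128), 24.427289962768555) -5.1447163
215 (251, 183, 56, 77) ((0.4906335771083832, -0.04397419095039368), (0.05037090927362442, 0.07463561743497849), 25.17274284362793) -5.2044344
225 (252, 183, 54, 77) ((0.490236759185791, -0.04424723610281944), (0.04888606071472168, 0.07473224401473999), 24.37312126159668) -5.753374
235 (252, 183, 54, 54) ((0.48511338233947754, -0.033536624163389206), (0.04863862693309784, 0.05098149925470352), 22.150920867919922) -4.6240273
```

View pics/c2.png

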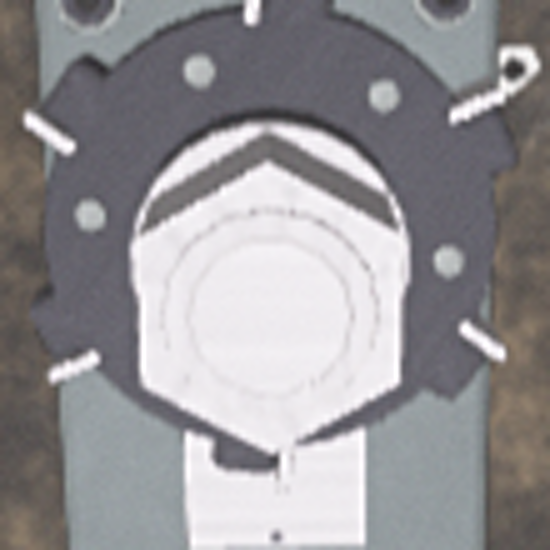

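The crop shows the hex top face centred at about (279.2,211.6). Its flats stand left and right, turned about 2° from the image vertical. I triangulate that from three views.

```bash
python3 - <<'E'
from h import *
from cell import arm
d=np.load("pics/w1.npz");c=wcam(d,d)
w=ray(c,(279.2,211.6));t=ray(cam("top"),(239,212.2));s=ray(cam("scene"),(246.4,213.2))
for r in([w,t,s],[w,s],[w,t]): print(tri(r))
p=plane(w,.141);print(p)
st=arm.observe();print(delta((p[0],p[1],.126),np.radians(24.5),st))
E
```

```text
(array([ 0.48575549, -0.03645072,  0.13624718]), [np.float64(0.0013790686195723953), np.float64(0.0014543245885054136), np.float64(0.0024490585439646746)])
(array([ 0.48643767, -0.03773517,  0.13511303]), [np.float64(0.0017204298500464847), np.float64(0.0017204298500463552)])
(array([ 0.48615929, -0.03522212,  0.13798152]), [np.float64(0.0006104727036387195), np.float64(0.0006104727036387392)])
[ 0.48641207 -0.03450273  0.141     ]
(array([-0.00512481,  0.0011118 ,  0.33470032]), array([-4.67898694e-05,  1.81225161e-05, -1.29780360e-02]))
```

The views agree: height is 0.135–0.141 and xy is (0.486,-0.035). Descend and grip.

```bash
python3 -m creep '[[-0.005,0.001,0,0,0,-0.013],[0,0,0.04,0,0,0],[0,0,0.04,0,0,0],[0,0,0.04,0,0,0],[0,0,0.04,0,0,0],[0,0,0.04,0,0,0],[0,0,0.04,0,0,0],[0,0,0.04,0,0,0],[0,0,0.03,0,0,0],[0,0,0.02,0,0,0],[0,0,0,0,0,0],[0,0,0,0,0,0]]' -1 30
python3 -m creep '[[0,0,0,0,0,0],[0,0,0,0,0,0],[0,0,0,0,0,0],[0,0,0,0,0,0],[0,0,0,0,0,0],[0,0,0,0,0,0],[0,0,0,0,0,0],[0,0,0,0,0,0]]' 1 30
```

```text
clock: 4.2
position: [0.4864, -0.0343, 0.128]
ee_rot: [-1.696, -2.644, 0.0]
force: [-0.7, 0.6, -0.3]
width: 0.997
gripper_force: 0.0
clock: 4.87
position: [0.4864, -0.0345, 0.128]
ee_rot: [1.696, 2.645, -0.0]
force: [-0.4, -0.2, 1.3]
width: 0.543
gripper_force: 29.9
```

The opening is 50 mm, so the grip is on two flats. Now I try a right-hand thread (counter-clockwise from above is negative tool z), 12° in gentle steps.

```bash
python3 -m creep '[[0,0,0,0,0,-0.025],[0,0,0,0,0,-0.025],[0,0,0,0,0,-0.025],[0,0,0,0,0,-0.025],[0,0,0,0,0,0],[0,0,0,0,0,0]]'
python3 -c "
from cell import arm
s=arm.observe();print(s['ft_torque'],s['force'],s['joints'],s['gripper_force'],s['width'])"
```

```text
clock: 5.37
position: [0.4865, -0.0349, 0.128]
ee_rot: [1.414, 2.805, -0.0]
force: [-0.2, -1.2, 2.9]
width: 0.547
gripper_force: 30.6
[-0.22246039  0.00361798 -1.20119435] [-0.21881943 -1.16523087  2.88369194] [ 0.43879767  0.43212356 -0.61846355  2.0016774   0.34178665  0.81025721
  0.26142919] 30.62202662229538 0.5470010273897621
```

There is 1.2 Nm against the turn and the opening is growing, which looks like a stop. Now back and 12° the other way.

```bash
python3 -m creep '[[0,0,0,0,0,0.025],[0,0,0,0,0,0.025],[0,0,0,0,0,0.025],[0,0,0,0,0,0.025],[0,0,0,0,0,0.025],[0,0,0,0,0,0.025],[0,0,0,0,0,0.025],[0,0,0,0,0,0.025],[0,0,0,0,0,0],[0,0,0,0,0,0]]'
python3 - <<'E'
from h import *
from cell import arm
s=arm.observe();print(s['ft_torque'],s['force'],s['gripper_force'],s['width'],s['joints'])
d=arm.get_image("wrist");cv2.imwrite("pics/w2.png",d["frame"][:,:,::-1])
E
```

```text
clock: 6.2
position: [0.4865, -0.0341, 0.128]
ee_rot: [1.96, 2.455, 0.0]
force: [-0.4, 0.8, 1.2]
width: 0.548
gripper_force: 29.7
[-0.01508644 -0.19002175 -0.06772924] [-0.35285156  0.78245358  1.20186525] 29.733459055423737 0.5480489543831105 [ 0.36054393  0.41039195 -0.51502943  2.00785615  0.28020377  0.79130493
 -0.0946589 ]
```

Clockwise is free (0.07 Nm), so this looks like a left-hand thread. I continue clockwise, checking the torque.

```bash
python3 -m creep '[[0,0,0,0,0,0.05],[0,0,0,0,0,0.05],[0,0,0,0,0,0.05],[0,0,0,0,0,0.05],[0,0,0,0,0,0.05],[0,0,0,0,0,0],[0,0,0,0,0,0]]'
python3 - <<'E'
from cell import arm
s=arm.observe();print(s['ft_torque'],s['joints'])
E
python3 -m creep '[[0,0,0,0,0,0.05],[0,0,0,0,0,0.05],[0,0,0,0,0,0.05],[0,0,0,0,0,0.05],[0,0,0,0,0,0.05],[0,0,0,0,0,0],[0,0,0,0,0,0]]'
python3 - <<'E'
from h import *
from cell import arm
s=arm.observe();print(s['ft_torque'],s['joints'])
d=arm.get_image("wrist");cv2.imwrite("pics/w3.png",d["frame"][150:290,190:370,::-1].repeat(4,0).repeat(4,1))
E
```

```text
clock: 6.83
position: [0.4865, -0.0343, 0.128]
ee_rot: [2.526, 1.867, -0.0]
force: [-1.0, -0.5, 1.1]
width: 0.546
gripper_force: 29.7
[ 0.01947615 -0.11758435 -0.05562345] [ 0.26316949  0.38939305 -0.38663195  2.01553266  0.20674905  0.77346113
 -0.54403959]
clock: 7.42
position: [0.4866, -0.0347, 0.128]
ee_rot: [2.922, 1.151, 0.0]
force: [1.1, -2.2, 1.4]
width: 0.546
gripper_force: 29.8
[-0.41710781 -0.34430088 -0.08758451] [ 0.16506261  0.37425352 -0.25938644  2.02333494  0.13732491  0.75986942
 -0.99711388]
```

View pics/w3.png

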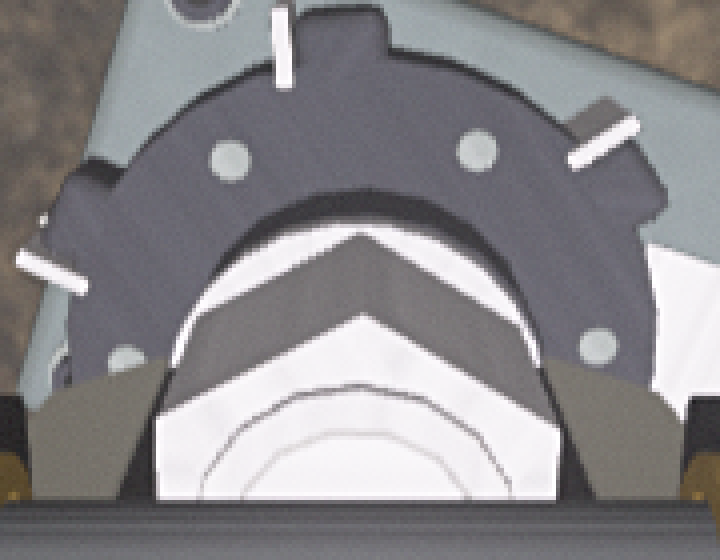

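The cap has turned with the fingers and sits square in them, with the apex at about (362,316) in the crop. Yaw is now 71.5° from the start, so 36° more.

```bash
python3 -m creep '[[0,0,0,0,0,0.05],[0,0,0,0,0,0.05],[0,0,0,0,0,0.05],[0,0,0,0,0,0.05],[0,0,0,0,0,0.05],[0,0,0,0,0,0.05],[0,0,0,0,0,0],[0,0,0,0,0,0],[0,0,0,0,0,0]]'
python3 - <<'E'
from cell import arm
s=arm.observe();print(s['ft_torque'],s['joints'])
E
python3 -m creep '[[0,0,-0.005,0,0,0],[0,0,-0.005,0,0,0],[0,0,-0.005,0,0,0],[0,0,0,0,0,0],[0,0,0,0,0,0]]'
```

```text
clock: 8.22
position: [0.4868, -0.035, 0.128]
ee_rot: [3.135, 0.193, 0.001]
force: [2.8, -4.5, 0.3]
width: 0.543
gripper_force: 29.8
[-0.97854663 -0.60972891 -0.11673183] [ 0.04647078  0.36234227 -0.10749285  2.03296267  0.05690796  0.74824437
 -1.54385776]
clock: 8.63
position: [0.4864, -0.0346, 0.1338]
ee_rot: [3.136, 0.188, -0.0]
force: [3.1, -2.8, -1.6]
width: 0.546
gripper_force: 29.7
```

It rises freely, with only about its own weight on the wrist. Lift it straight off.

```bash
python3 -m creep '[[0,0,-0.01,0,0,0],[0,0,-0.01,0,0,0],[0,0,-0.01,0,0,0],[0,0,-0.01,0,0,0],[0,0,-0.01,0,0,0],[0,0,-0.01,0,0,0],[0,0,-0.01,0,0,0],[0,0,-0.01,0,0,0],[0,0,-0.02,0,0,0],[0,0,-0.02,0,0,0],[0,0,-0.02,0,0,0],[0,0,-0.02,0,0,0],[0,0,-0.02,0,0,0],[0,0,-0.02,0,0,0],[0,0,-0.02,0,0,0],[0,0,-0.02,0,0,0],[0,0,-0.01,0,0,0],[0,0,0,0,0,0],[0,0,0,0,0,0],[0,0,0,0,0,0]]'
python3 - <<'E'
from cell import arm
import cv2,numpy as np
s=arm.get_image("scene")["frame"][150:290,190:330,::-1];w=arm.get_image("wrist")["frame"][:,:,::-1]
o=np.zeros((420,800,3),np.uint8);o[:,:420]=s.repeat(3,0).repeat(3,1);o[:285,420:]=cv2.resize(w,(380,285));cv2.imwrite("pics/end.png",o)
E
```

```text
clock: 10.3
position: [0.4861, -0.0345, 0.2335]
ee_rot: [3.136, 0.183, -0.001]
force: [0.3, -0.2, -3.2]
width: 0.544
gripper_force: 29.7
```

View pics/end.png

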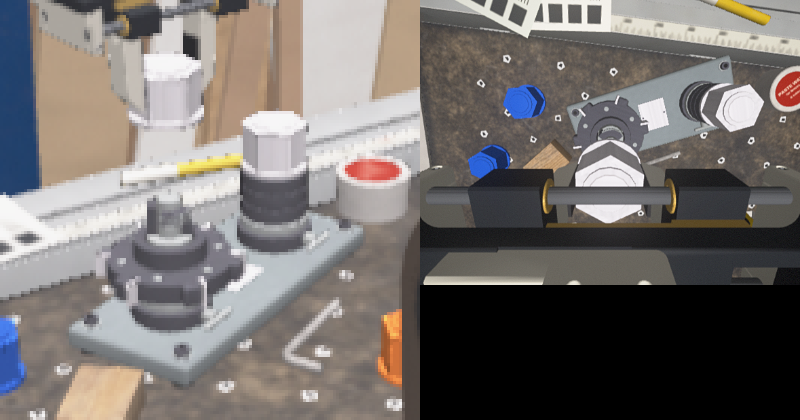

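The cap hangs level in the fingers, with its base at about (165,120), clear above the bare arbor at (165,215). The cutter is seated and the spare cap and the things on the table are in place. Handing in.

```bash
python3 -c "
from cell import arm
print(arm.sign_off())"
```

```text
the job is handed in; nothing more can be done
None
```

The cap turned out to have a left-hand thread; I turned it about 108° clockwise, lifted it straight off and handed the job in with it held level about 105 mm above its seat, the cutter still on the arbor and nothing else visibly moved; the hand-in gave no verdict.

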